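Drift a transformer bracket into line on an inverter chassis

ROBOT

A 7-joint arm with a two-finger parallel gripper is mounted at the origin on the work surface. World frame = base frame: x ahead of the robot, y to its left, z up, the work surface at z = 0. Lengths are in m, angles in rad, forces in N, time in s.
With the tool pointing down it reaches from about 0.4 to 0.85 m from the base axis. Payload 10.4 kg.
Tool frame: the origin (TCP) lies between the finger pads; the fingertips stand 17 mm ahead of it and the grasp point (between the pads) lies 2 mm behind it (bot.nose_length is the distance from the TCP to the fingertips, in m); z points along the fingers, y is the direction in which the jaws open and shut (so a half turn about z gives the same grasp; the last joint's range is limited). The gripper opens to 85 mm and grips with 20 to 120 N. Pads are 22 mm wide; open, the fingers measure 114 mm over their backs; the gripper's body (76 mm by 85 mm) begins 54 mm behind the grasp point. The pads swing forward as they close: fully open they stand 13 mm farther back than shut.
Start: joints at [-1.328, 0.332, -0.065, 1.46, 0.022, 1.35, -0.088], TCP at [0.164, 0.603, 0.248] pointing down, gripper open.
Joint ranges: [-2.6, 2.6], [-0.5, 2.12], [-1.47, 1.34], [0.16, 2.42], [-1.27, 4.41], [0.06, 2.06], [-2.6, 2.6]. Speed limits (rad/s): [2.22, 2.22, 2.79, 2.79, 3.14, 3.14, 3.14].

INTERFACE

Orientations are given as a rotation vector (axis times angle).
In Python, from plant import bot gives the robot as it stands.
- The arm moves only by the tool apply_moves, never from a script. Its argument "plan" is a list that holds one entry, the list of rows, each a list of 7 numbers: the shift along the tool's x, y, z in m, then the turn, a rotation vector about the tool's x, y, z in rad, then the closure, from -1 (fully open) to 1 (shut). A call has 1 to 20 rows; each row is the pose to reach, as a shift and turn from the pose commanded when the call began, along the tool's axes at that moment; what a row does not reach only later rows make up. A row lasts 1/8 s, in which the tool goes at most 62.5 mm and 10.7 degrees, less where a joint would pass 70% of its speed; a pose out of reach is approached as far as the arm can. A call with a gripper value outside its range is refused whole. The fingers move at their own pace and stop on an object; "squeeze" is the grip in N (left out, the last holds). Time passes only in rows, so rows that repeat a pose let the fingers close. It gives the time, the measured TCP pose, the force and the opening at its end, in the units of the state.
- bot.observe(): the state, without advancing time (a new reading comes with each control period).
- bot.grab_frame(name): name is "scene" or "top" or "wrist"; returns (picture, depth): 400x640x3 uint8, red, green, blue; 400x640 float32, m along the optical axis (not along the pixel's ray), 0 where there is no reading.
- bot.camera_info(name): a dict with "fx", "fy", "cx", "cy" (pixels), "eye" and "rotation" of the camera in the world. Camera axes: x right, y down, z forward; pixel columns grow to the right and rows downward; lengths in m; the calibration is good to about 2 mm. The wrist camera is an equidistant fisheye: a pixel r from the principal point sees the ray r / f radians off the axis. A picture is of the moment at which its call begins: read the wrist's pose just before it. camera_info takes no time and is no camera call; for the wrist camera it gives the pose at the moment of the call.
- bot.hand_in(): hands the job in, once; it reports no verdict.
The state is a dict: "t": time; "qpos": joint angles; "dq": joint speeds; "joint_efforts": joint torques, N m; "tool_pos": TCP position; "tcp_rot": TCP orientation; "ft_force": force on the tool from outside, world axes, zero at the start; "wrist_torque": the same for the moment, N m; "opening": finger opening in m.
Only numpy, scipy, OpenCV 4.12 (cv2) and the standard library are available. Lean on these libraries where they do the work, as an engineer would, in place of code of your own. Each camera call takes 0.05 s, during which the arm holds its last target.

TASK

The bracket that carries the transformer has slipped about a centimetre sideways on the inverter chassis, so its open hole no longer stands over the hole in the nut plate beneath. Take the tapered steel drift out of its wooden block, feel for the hidden hole and ease the drift down through both holes so that it pulls the bracket into line, and leave it standing there, fully home with its collar flat on the bracket. Never force the drift or push on the chassis with the gripper, and leave the other things on the bench where they are.

Things in the scene. Friction and masses are not known exactly. Their poses are not given: they have to be found in the camera images.
- drift: Loose plain steel drift, about 0.28 kg, upright, point down, in the block. Origin on its axis at the collar's flat underside, z up the handle. Above it: collar diameter 36, 5 thick, then a dark round handle diameter 22, 60 long, to grasp from above. Below it: straight shank diameter 23, 18 long, then a taper 30 long narrowing to a flat point of diameter 7, 48 below the origin.
- drift_tip (a point): Centre of the drift's point, 48 mm below the drift's origin.
- holder: Fixed wooden block 60 x 60 x 56 mm high (origin under its centre) with an upright 26 mm hole, 51 deep, in the middle of its top: the drift stands in it with the collar on the block.
- chassis: Fixed open inverter chassis: white tray 220 (x) x 280 (y) mm, rims 23 high, a white panel 100 high along its -x edge; origin under its centre, z up. Its steel deck, top 58 high, carries the bracket. In the deck under the bracket's hole sits an immovable nut plate, top 57 high, 8 thick, with a sharp-edged upright round through hole, diameter 24; free space below, down to the tray.
- bracket: Metal plate 80 (x) x 140 (y) x 6 mm, underside 60 and top 66 above the bench; origin at the centre of its underside. Its +y half carries the transformer (60 x 52, top 118 above the bench, centred 37 towards +y). It slides level on the deck up to 15 mm either way in its x and y against rubbing of about 3 N in each, no spring; it cannot turn, tilt or lift.
- bracket_hole (a point): Top rim centre of the bracket's upright through hole (diameter 24, sharp-edged), 36 from the bracket's centre towards -y, 45 from the transformer. At the start the nut plate's hole is 10.5 to 12 mm out of line, in an unmeasured direction: to be felt, or seen as a lens through this hole (a point let down in the middle lands on the nut plate). With the drift home, its origin lies here.
- heatsink: Bystander: loose finned aluminium heat sink 50 x 70 x 40 mm high, origin under its centre.
- jar: Bystander: loose clear jar with a white cap, diameter 52, 60 high, origin under its centre.
- screwdriver: Bystander: screwdriver 190 long with a black handle, lying on the bench beyond the chassis' +y side, origin near its middle.
Mind the look-alikes: they are no part of the job. Of the things that look like the holder, the smallest one is meant.

How it is judged:
By the outcome, as a careful person would: the job done as asked, in the order asked, and still so for the second after the job is handed in, with the robot touching nothing.
It also fails if it takes over 64 s, if anything falls off the work surface, if the arm or the gripper's body presses on something with over 40 N, if the wrist force passes 120 N, or if a joint passes its speed limit or range.

## Working session

There is one attempt and no reset: what is moved stays moved. The work goes in short steps, Python scripts to look and compute and a tool call to move; the robot and the scene stay as the last step left them, time stands still between calls to the robot, and variables do not carry over. Pictures are saved under pics/ and viewed, and the job is handed in when it is done.

Besides the shell and the picture viewer there is one more tool, called after "Call:" by a JSON object that holds its "method" and its "body". apply_moves: Moves the arm, as the interface text tells. Its arguments: {"type":"object","properties":{"plan":{"type":"array"},"squeeze":{"type":"number"}},"required":["plan"]}

```bash
ls; mkdir -p pics; python3 - <<'E'
from plant import bot
import cv2,numpy as np
print(bot.observe())
for n in ("scene","top","wrist"):
    ci=bot.camera_info(n);print(n,ci)
    p,d=bot.grab_frame(n)
    cv2.imwrite(f"pics/{n}0.png",p[:,:,::-1]); np.save(f"pics/{n}0d.npy",d)
E
```

```text
pics
{'t': 0.0, 'qpos': array([-1.32757918,  0.33289236, -0.06470496,  1.46096608,  0.02159551,
        1.34991971, -0.08849589]), 'dq': array([-7.76633154e-04,  1.07761094e-03, -7.53742862e-04,  5.49626405e-04,
        4.15009076e-05, -2.22530244e-03,  3.26926484e-04]), 'joint_efforts': array([-3.36164030e-04, -6.25422406e+01,  4.88517154e-02, -3.91621435e+01,
        1.61111739e-02,  9.58986551e-03, -8.45286934e-06]), 'tool_pos': array([0.16409028, 0.60269213, 0.24749132]), 'tcp_rot': array([-4.16252962e-01, -3.11375901e+00,  2.33116804e-03]), 'ft_force': array([-0.53764383, -0.38970344, -0.14176755]), 'wrist_torque': array([ 0.03371678, -0.06953205, -0.00274376]), 'opening': 0.08550115315513308}
scene {'fx': 442.43327302691, 'fy': 442.43327302691, 'cx': 324.1248440204861, 'cy': 201.5834581176364, 'eye': array([ 1.16548215, -0.35583054,  0.988687  ]), 'rotation': array([-2.23975648, -1.24379974,  0.38773014])}
top {'fx': 471.4348886794697, 'fy': 471.4348886794697, 'cx': 318.20926715522023, 'cy': 200.64049382042688, 'eye': array([0.49361113, 0.0198478 , 1.53675794]), 'rotation': array([-2.1785427 ,  2.18726399, -0.11492923])}
wrist {'fx': 309.70691628693146, 'fy': 309.70691628693146, 'cx': 322.01686317240194, 'cy': 203.39907786000663, 'eye': array([0.09775233, 0.62082302, 0.37440194]), 'rotation': array([2.31277796, 1.76852694, 0.24405999])}
```

View pics/scene0.png

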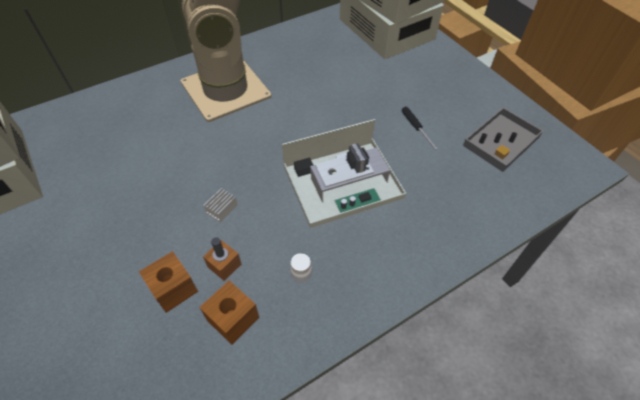

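View pics/top0.png

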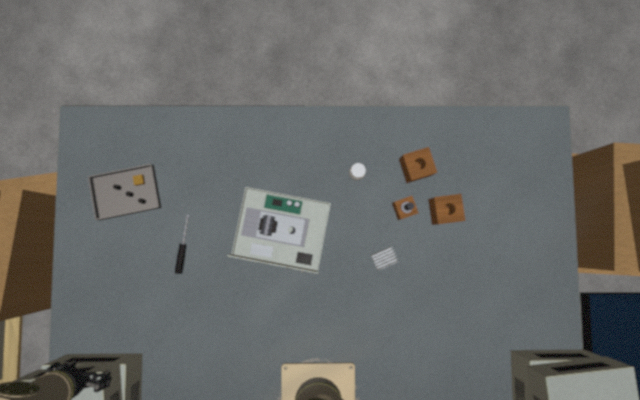

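View pics/wrist0.png

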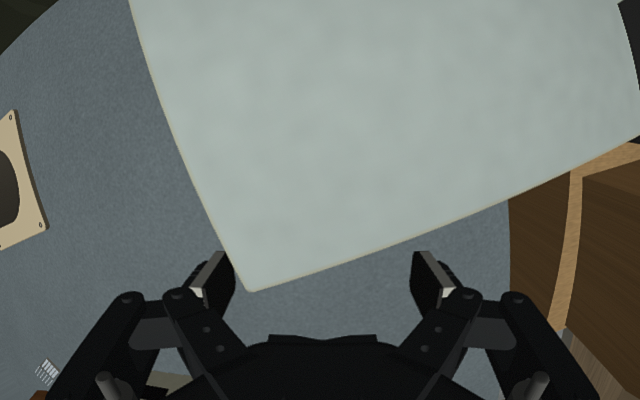

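The scene image shows the small block with the drift at about (222,255), and the chassis at about (345,175) with the bracket hole near (332,171). In the top image the drift is at (407,207) and the hole at (292,230). The wrist is above a pale cabinet.

```bash
cat > h.py <<'E'
import numpy as np,cv2
from scipy.spatial.transform import Rotation as R
from plant import bot
def pt(n,ci,d,u,v):
    z=d[int(round(v)),int(round(u))]
    c=np.array([(u-ci['cx'])/ci['fx'],(v-ci['cy'])/ci['fy'],1])*z
    return R.from_rotvec(ci['rotation']).apply(c)+ci['eye']
def atz(ci,u,v,z,fish=False):
    x=(u-ci['cx'])/ci['fx'];y=(v-ci['cy'])/ci['fy']
    if fish:
        r=np.hypot(x,y);s=np.sin(r)/max(r,1e-9);c=np.array([x*s,y*s,np.cos(r)])
    else: c=np.array([x,y,1])
    c=R.from_rotvec(ci['rotation']).apply(c)
    return ci['eye']+c*(z-ci['eye'][2])/c[2]
def cloud(ci,d):
    v,u=np.mgrid[:400,:640]
    c=np.stack([(u-ci['cx'])/ci['fx']*d,(v-ci['cy'])/ci['fy']*d,d],-1)
    return R.from_rotvec(ci['rotation']).apply(c.reshape(-1,3)).reshape(400,640,3)+ci['eye']
E
python3 - <<'E'
from h import *
for n,boxes in (("top",[(225,180,340,280),(365,140,475,275)]),("scene",[(270,110,420,230),(130,180,330,350)])):
    p=cv2.imread(f"pics/{n}0.png");d=np.load(f"pics/{n}0d.npy");ci=bot.camera_info(n)
    ims=[cv2.resize(p[b[1]:b[3],b[0]:b[2]],(400,int(400*(b[3]-b[1])/(b[2]-b[0]))),interpolation=cv2.INTER_CUBIC) for b in boxes]
    h=max(i.shape[0] for i in ims)
    ims=[cv2.copyMakeBorder(i,0,h-i.shape[0],0,0,0) for i in ims]
    cv2.imwrite(f"pics/{n}_crop.png",np.hstack(ims))
    P=cloud(ci,d)
    np.save(f"pics/{n}0P.npy",P)
P=np.load("pics/top0P.npy");
for u,v in [(407,207),(400,213),(292,230),(270,226),(284,240),(448,209),(420,163),(358,170),(384,258),(90,372),(120,370),(140,240),(250,200)]: print(u,v,P[v,u].round(3))
E
```

```text
407 207 [ 0.601 -0.272  0.116]
400 213 [ 0.587 -0.262  0.055]
292 230 [0.536 0.081 0.001]
270 226 [0.545 0.143 0.118]
284 240 [0.503 0.103 0.065]
448 209 [ 0.602 -0.427  0.011]
420 163 [ 0.753 -0.338  0.015]
358 170 [ 0.724 -0.131  0.055]
384 258 [ 0.444 -0.216  0.01 ]
90 372 [0.174 0.574 0.313]
120 370 [0.136 0.564 0.149]
140 240 [0.506 0.571 0.003]
250 200 [0.634 0.218 0.004]
```

View pics/top_crop.png

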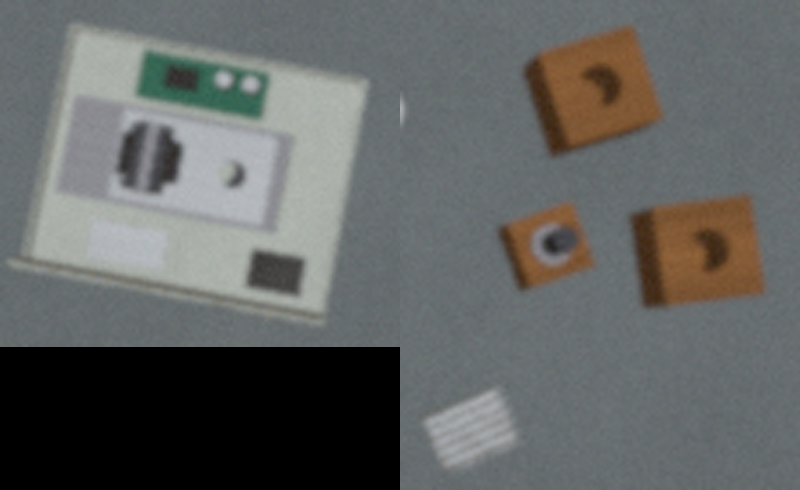

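View pics/scene_crop.png

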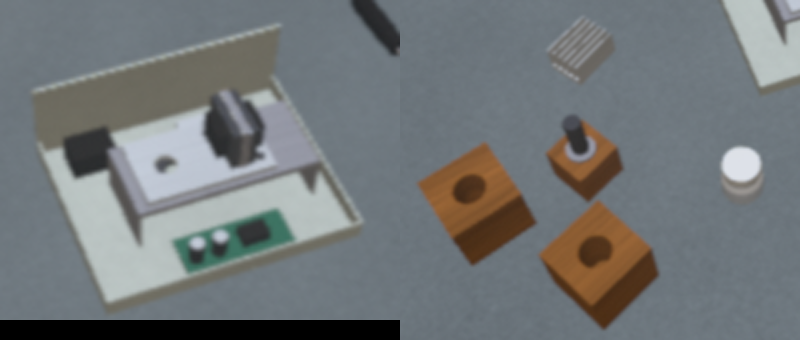

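```bash
cat >> h.py <<'E'
def plan(pos,yaw,base=None):
    """tool-frame shift/turn from current pose to TCP pos, tool down with tool x at yaw"""
    s=bot.observe(); T=R.from_rotvec(s['tcp_rot'])
    x=np.array([np.cos(yaw),np.sin(yaw),0]);z=np.array([0,0,-1.]);y=np.cross(z,x)
    G=R.from_matrix(np.stack([x,y,z],1))
    print('shift',T.inv().apply(np.array(pos)-s['tool_pos']).round(4),'turn',(T.inv()*G).as_rotvec().round(4))
E
python3 - <<'E'
from h import *
ct=bot.camera_info('top');cs=bot.camera_info('scene');w=bot.camera_info('wrist')
s=bot.observe();T=R.from_rotvec(s['tcp_rot'])
print('cam in tool',T.inv().apply(w['eye']-s['tool_pos']),'axes\n',(T.inv()*R.from_rotvec(w['rotation'])).as_matrix().round(3), 'tool\n',T.as_matrix().round(3))
print('hole top',atz(ct,291.5,229.7,.066),'scene',atz(cs,270+165*.375,110+163*.375,.066))
print('handle top', atz(ct,365+563*.275,140+240*.275,.121),'scene',atz(cs,130+572*.5,180+121*.5,.121))
print('collar', atz(ct,365+555*.275,140+244*.275,.061),'scene',atz(cs,130+580*.5,180+150*.5,.061))
# tall block tops
P=np.load('pics/top0P.npy')
for u,v in [(405,160),(432,172),(436,215),(460,200),(400,213),(412,215)]: print(P[v,u].round(3))
plan([0.52,0.02,0.26],1.38)
plan([0.40,0.45,0.34],2.3)
E
```

```text
cam in tool [ 0.06873444 -0.00014371 -0.12682774] axes
 [[ 0.    -0.962 -0.273]
 [ 1.     0.     0.   ]
 [ 0.    -0.273  0.962]] tool
 [[-0.965  0.263 -0.   ]
 [ 0.263  0.965 -0.001]
 [-0.    -0.001 -1.   ]]
hole top [0.53522994 0.08017489 0.066     ] scene [0.53196886 0.07925897 0.066     ]
handle top [ 0.6024941  -0.61392016  0.121     ] scene [0.84303237 0.10586379 0.121     ]
collar [ 0.60364684 -0.63362933  0.061     ] scene [0.85716799 0.12044081 0.061     ]
[ 0.752 -0.276  0.078]
[ 0.713 -0.359  0.084]
[ 0.579 -0.37   0.075]
[ 0.625 -0.445  0.08 ]
[ 0.587 -0.262  0.055]
[ 0.58  -0.299  0.059]
shift [-0.4965 -0.4689 -0.0118] turn [-8.0000e-04  8.0000e-04  1.4958e+00]
shift [-0.2678 -0.0856 -0.0922] turn [-1.000e-03  3.000e-04  5.758e-01]
```

Call:
{"method": "apply_moves", "body": {"plan": [[[-0.05, -0.04, -0.02, 0, 0, 0.15, -1], [-0.1, -0.09, -0.02, 0, 0, 0.3, -1], [-0.14, -0.13, -0.02, 0, 0, 0.45, -1], [-0.18, -0.17, -0.02, 0, 0, 0.6, -1], [-0.22, -0.21, -0.02, 0, 0, 0.75, -1], [-0.26, -0.25, -0.02, 0, 0, 0.9, -1], [-0.3, -0.29, -0.01, 0, 0, 1.05, -1], [-0.34, -0.32, 0, 0, 0, 1.2, -1], [-0.38, -0.36, 0.01, 0, 0, 1.35, -1], [-0.42, -0.4, 0.02, 0, 0, 1.496, -1], [-0.46, -0.44, 0.03, 0, 0, 1.496, -1], [-0.4965, -0.477, 0.05, 0, 0, 1.496, -1], [-0.4965, -0.477, 0.065, 0, 0, 1.496, -1], [-0.4965, -0.477, 0.065, 0, 0, 1.496, -1], [-0.4965, -0.477, 0.065, 0, 0, 1.496, -1], [-0.4965, -0.477, 0.065, 0, 0, 1.496, -1]]]}}

```text
t: 2.15
tool_pos: [0.5181, 0.0135, 0.184]
tcp_rot: [-2.421, -2.002, -0.002]
ft_force: [0.2, -0.5, 0.2]
opening: 0.0853
```

```bash
python3 - <<'E'
from h import *
print(bot.observe())
ci=bot.camera_info("wrist")
p,d=bot.grab_frame("wrist")
np.save('pics/w1d.npy',d); np.save('pics/w1ci.npy',ci,allow_pickle=True)
cv2.imwrite("pics/w1.png",p[:,:,::-1])
E
```

```text
{'t': 2.15, 'qpos': array([-0.64348279,  0.1487048 ,  0.5811805 ,  1.85393409, -0.08956937,
        1.1634639 , -0.22114189]), 'dq': array([ 1.26880201e-03, -6.77519124e-05,  4.56512228e-03,  1.20000149e-03,
       -2.64736389e-04, -2.61215695e-03,  9.37488080e-04]), 'joint_efforts': array([ 4.95338836e-02, -3.90311086e+01,  3.44088055e+00, -3.66261578e+01,
        1.36580694e-02,  8.69609270e-03, -1.12629047e-02]), 'tool_pos': array([0.51806912, 0.01351921, 0.18399234]), 'tcp_rot': array([-2.42136987e+00, -2.00162715e+00, -2.11576276e-03]), 'ft_force': array([ 0.19287079, -0.51946768,  0.19781329]), 'wrist_torque': array([-0.01531901, -0.00152422,  0.01554569]), 'opening': 0.08525639266092713}
```

View pics/w1.png

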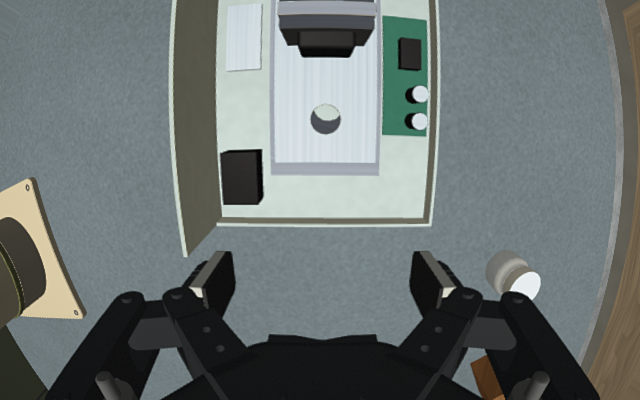

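The wrist image shows the bracket hole at about (325,119), part bright and part dark, with the transformer above it. I'll rectify it to a metric view.

```bash
cat >> h.py <<'E'
def ortho(p,ci,c,half,z,n=400):
    """metric view of plane z: image right = +x world, up = +y world"""
    g=np.linspace(-half,half,n)
    X,Y=np.meshgrid(c[0]+g,c[1]-g)
    W=np.stack([X,Y,np.full_like(X,z)],-1)-ci['eye']
    C=R.from_rotvec(ci['rotation']).inv().apply(W.reshape(-1,3))
    rho=np.hypot(C[:,0],C[:,1]);th=np.arctan2(rho,C[:,2])
    k=np.where(rho>1e-9,th/np.maximum(rho,1e-9),1)
    u=(C[:,0]*k*ci['fx']+ci['cx']).reshape(n,n).astype(np.float32);v=(C[:,1]*k*ci['fy']+ci['cy']).reshape(n,n).astype(np.float32)
    return cv2.remap(p,u,v,cv2.INTER_CUBIC)
E
python3 - <<'E'
from h import *
p=cv2.imread('pics/w1.png');ci=np.load('pics/w1ci.npy',allow_pickle=True).item()
c=atz(ci,325,119,.066,True);print(c)
c=[.534,.080]
a=ortho(p,ci,c,.025,.066);b=ortho(p,ci,c,.025,.057)
for im in (a,b):
    for k in range(0,400,80): cv2.line(im,(k,0),(k,399),(0,255,0),1);cv2.line(im,(0,k),(399,k),(0,255,0),1)
cv2.imwrite('pics/o1.png',np.hstack([a,b]))
E
```

```text
[0.53359229 0.07990955 0.066     ]
```

View pics/o1.png

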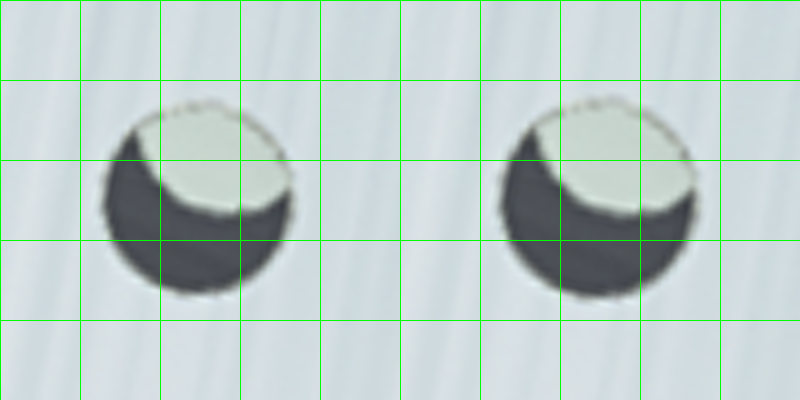

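The light part is a lens, convex on both sides: the tray seen through both holes. The dark crescent is the nut plate, so its hole lies towards +y and slightly +x. I'll fit it.

```bash
python3 - <<'E'
from h import *
from scipy.optimize import least_squares
p=cv2.imread('pics/w1.png');ci=np.load('pics/w1ci.npy',allow_pickle=True).item()
c=[.534,.080]
def fit(pts,r=None):
    if r: f=lambda q:np.hypot(*(pts-q[:2]).T)-r; s=least_squares(f,pts.mean(0),loss='soft_l1',f_scale=2)
    else: f=lambda q:np.hypot(*(pts-q[:2]).T)-q[2]; s=least_squares(f,[*pts.mean(0),96],loss='soft_l1',f_scale=2)
    return s.x,np.abs(s.fun).mean()
W=lambda q:(c[0]+(q[0]-199.5)*.05/399,c[1]-(q[1]-199.5)*.05/399)
a=cv2.cvtColor(ortho(p,ci,c,.025,.066),cv2.COLOR_BGR2GRAY)
m=(a<140).astype(np.uint8)
cs,_=cv2.findContours(m,cv2.RETR_EXTERNAL,cv2.CHAIN_APPROX_NONE);k=max(cs,key=cv2.contourArea)[:,0].astype(float)
low=k[[ (np.hypot(q[0]-198,q[1]-198)>88) for q in k]]
q,e=fit(low);print('bracket',q,e,W(q)); q,e=fit(low,96);print(q,e,W(q))
a=cv2.cvtColor(ortho(p,ci,c,.025,.057),cv2.COLOR_BGR2GRAY)
m=(a<140).astype(np.uint8)
cs,_=cv2.findContours(m,cv2.RETR_EXTERNAL,cv2.CHAIN_APPROX_NONE);k=max(cs,key=cv2.contourArea)[:,0].astype(float)
ar=k[[np.hypot(q[0]-198,q[1]-198)<80 for q in k]];print(len(ar))
q,e=fit(ar);print('nut',q,e,W(q)); q,e=fit(ar,96);print(q,e,W(q))
# drift
ct=bot.camera_info('top');cs_=bot.camera_info('scene')
print('handle top', atz(ct,365+163*.275,140+240*.275,.121),'scene',atz(cs_,130+172*.5,180+121*.5,.121))
print('collar', atz(ct,365+155*.275,140+244*.275,.061),'scene',atz(cs_,130+180*.5,180+150*.5,.061))
plan([.54,-.27,.2],1.38)
E
```

```text
bracket [196.98593521 199.78920386  92.78178167] 0.5084369936875727 (np.float64(0.5336849542872718), np.float64(0.0799637589151204))
[198.50366662 196.33244732] 1.8182464323952479 (np.float64(0.5338751461933621), np.float64(0.08039693642616351))
159
nut [230.58611856 117.86167071  96.43885619] 0.6891537395940893 (np.float64(0.5378955035794686), np.float64(0.09023036707859068))
[230.38349521 118.31570897] 0.691124473019759 (np.float64(0.5378701121811205), np.float64(0.09017347005354885))
handle top [ 0.60365803 -0.27930522  0.121     ] scene [ 0.60388992 -0.28087556  0.121     ]
collar [ 0.60487225 -0.28495767  0.061     ] scene [ 0.60679066 -0.28401863  0.061     ]
shift [-0.2741  0.0749 -0.0162] turn [ 0.0009 -0.001   0.0013]
```

```bash
python3 - <<'E'
from h import *
plan([.592,-.34,.24],1.38)
E
```

```text
shift [-0.333   0.1392 -0.0562] turn [ 0.0009 -0.001   0.0013]
```

Call:
{"method": "apply_moves", "body": {"plan": [[[-0.05, 0.02, -0.05, 0, 0, 0, -1], [-0.1, 0.04, -0.056, 0, 0, 0, -1], [-0.15, 0.06, -0.056, 0, 0, 0, -1], [-0.2, 0.08, -0.056, 0, 0, 0, -1], [-0.25, 0.1, -0.056, 0, 0, 0, -1], [-0.3, 0.13, -0.056, 0, 0, 0, -1], [-0.333, 0.139, -0.056, 0, 0, 0, -1], [-0.333, 0.139, -0.056, 0, 0, 0, -1], [-0.333, 0.139, -0.056, 0, 0, 0, -1], [-0.333, 0.139, -0.056, 0, 0, 0, -1]]]}}

```text
t: 3.45
tool_pos: [0.5919, -0.3392, 0.2396]
tcp_rot: [-2.421, -2.002, -0.002]
ft_force: [-1.3, -0.0, 0.9]
opening: 0.0858
```

```bash
python3 - <<'E'
from h import *
ci=bot.camera_info("wrist")
p,d=bot.grab_frame("wrist")
np.save('pics/w2ci.npy',ci,allow_pickle=True)
p=np.ascontiguousarray(p[:,:,::-1]);cv2.imwrite("pics/w2.png",p)
c=[.604,-.281]
a=ortho(p,ci,c,.04,.061);b=ortho(p,ci,c,.04,.121)
for im in (a,b):
    for k in range(0,400,50): cv2.line(im,(k,0),(k,399),(0,255,0),1);cv2.line(im,(0,k),(399,k),(0,255,0),1)
cv2.imwrite('pics/o2.png',np.hstack([a,b]))
E
```

```text
(no output)
```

View pics/o2.png

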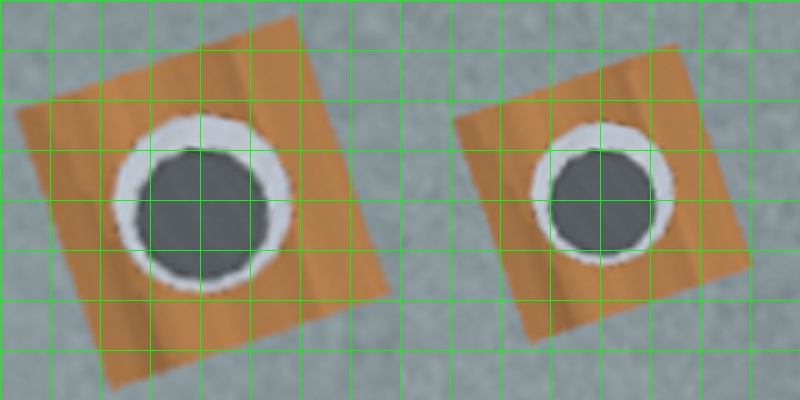

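View pics/w2.png

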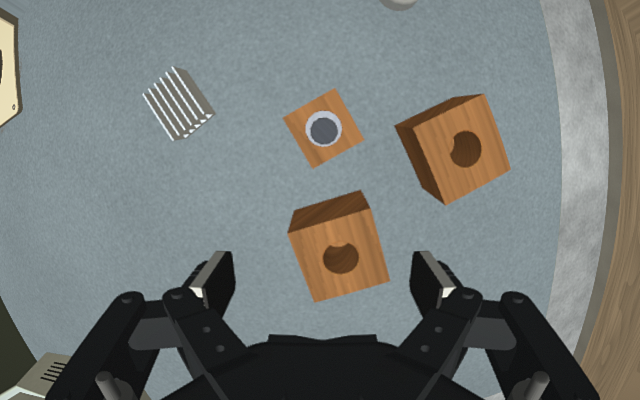

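```bash
python3 - <<'E'
from h import *
plan([.6044,-.2817,.16],1.38)
plan([.6044,-.2817,.098],1.38)
E
```

```text
shift [0.0589 0.0015 0.0796] turn [ 0.0006 -0.0009  0.0019]
shift [0.0589 0.0014 0.1416] turn [ 0.0006 -0.0009  0.0019]
```

Call:
{"method": "apply_moves", "body": {"plan": [[[0.03, 0.001, 0.02, 0, 0, 0.002, -1], [0.059, 0.0015, 0.04, 0, 0, 0.002, -1], [0.059, 0.0015, 0.08, 0, 0, 0.002, -1], [0.059, 0.0015, 0.11, 0, 0, 0.002, -0.5], [0.059, 0.0015, 0.13, 0, 0, 0.002, -0.2], [0.059, 0.0015, 0.1415, 0, 0, 0.002, 0], [0.059, 0.0015, 0.1415, 0, 0, 0.002, 0], [0.059, 0.0015, 0.1415, 0, 0, 0.002, 0], [0.059, 0.0015, 0.1415, 0, 0, 0.002, 1], [0.059, 0.0015, 0.1415, 0, 0, 0.002, 1], [0.059, 0.0015, 0.1415, 0, 0, 0.002, 1], [0.059, 0.0015, 0.1415, 0, 0, 0.002, 1], [0.059, 0.0015, 0.1415, 0, 0, 0.002, 1]]], "squeeze": 60}}

```text
t: 5.12
tool_pos: [0.6041, -0.2835, 0.0987]
tcp_rot: [2.425, 1.996, 0.001]
ft_force: [-2.4, 1.1, 5.6]
opening: 0.0208
```

```bash
python3 - <<'E'
from h import *
print(bot.observe())
p,d=bot.grab_frame("wrist")
p=np.ascontiguousarray(p[:,:,::-1]);cv2.imwrite("pics/w3.png",p)
E
```

```text
{'t': 5.125, 'qpos': array([-0.10591964,  0.61877874,  0.6731977 ,  1.53370215, -0.4111248 ,
        1.13317513,  0.45939379]), 'dq': array([-0.00039349, -0.00083029, -0.00088075, -0.00117614, -0.00092625,
       -0.00016789, -0.00258317]), 'joint_efforts': array([-1.84294721e-02, -6.31281567e+01,  1.47323290e+01, -3.21137345e+01,
       -1.30538195e-01, -7.66922906e-01, -5.04310345e-03]), 'tool_pos': array([ 0.60410973, -0.28353641,  0.09874439]), 'tcp_rot': array([2.42466610e+00, 1.99646149e+00, 1.12478830e-03]), 'ft_force': array([-2.42346247,  1.10431659,  5.64971699]), 'wrist_torque': array([0.20993331, 0.46423118, 0.00914648]), 'opening': 0.020763930308747302}
```

View pics/w3.png

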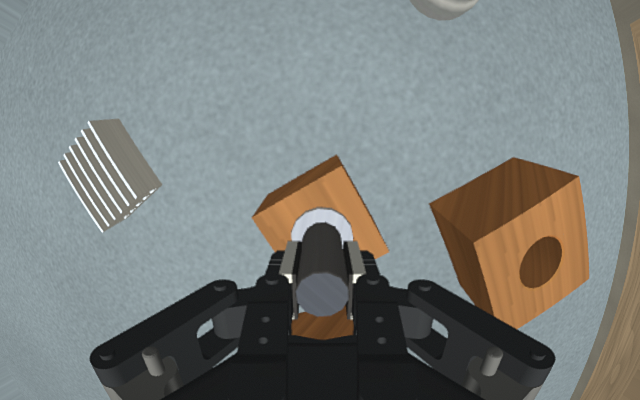

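The drift is gripped with the opening at 20.8 mm. Next I lift.

Call:
{"method": "apply_moves", "body": {"plan": [[[0, 0, -0.02, 0, 0, 0, 1], [0, 0, -0.05, 0, 0, 0, 1], [0, 0, -0.08, 0, 0, 0, 1], [0, 0, -0.1, 0, 0, 0, 1], [0, 0, -0.1, 0, 0, 0, 1], [0, 0, -0.1, 0, 0, 0, 1]]]}}

```text
t: 5.92
tool_pos: [0.6035, -0.2829, 0.1966]
tcp_rot: [-2.424, -1.996, 0.001]
ft_force: [0.9, -0.3, -3.5]
opening: 0.021
```

```bash
python3 - <<'E'
from h import *
s=bot.observe();print(s['tool_pos'],s['tcp_rot'],s['ft_force'],s['wrist_torque'],s['opening'])
ci=bot.camera_info("wrist");p,d=bot.grab_frame("wrist")
p=np.ascontiguousarray(p[:,:,::-1]);cv2.imwrite("pics/w4.png",p)
cs=bot.camera_info("scene");q,d=bot.grab_frame("scene");q=np.ascontiguousarray(q[:,:,::-1]);cv2.imwrite("pics/s4.png",cv2.resize(q[120:320,120:420],(750,500)))
# handle-top in tool frame, top at origin+65 => z=tcp z -.0427+.065
c=s['tool_pos'];a=ortho(p,ci,c,.025,c[2]+.0223)
for k in range(0,400,40): cv2.line(a,(k,0),(k,399),(0,255,0),1);cv2.line(a,(0,k),(399,k),(0,255,0),1)
cv2.imwrite('pics/o4.png',a)
plan([.534,.065,.19],1.38)
plan([.5357,.0851,.175],1.38)
E
```

```text
[ 0.60347092 -0.28285722  0.19660128] [-2.42381675e+00 -1.99625346e+00  9.29140809e-04] [ 0.8967064  -0.25527357 -3.50899282] [-0.04496814  0.00448001  0.05024028] 0.021038064897419936
shift [ 0.3281 -0.1348  0.0068] turn [-0.0022 -0.0004 -0.0021]
shift [ 0.3482 -0.1369  0.0218] turn [-0.0022 -0.0004 -0.0021]
```

View pics/s4.png

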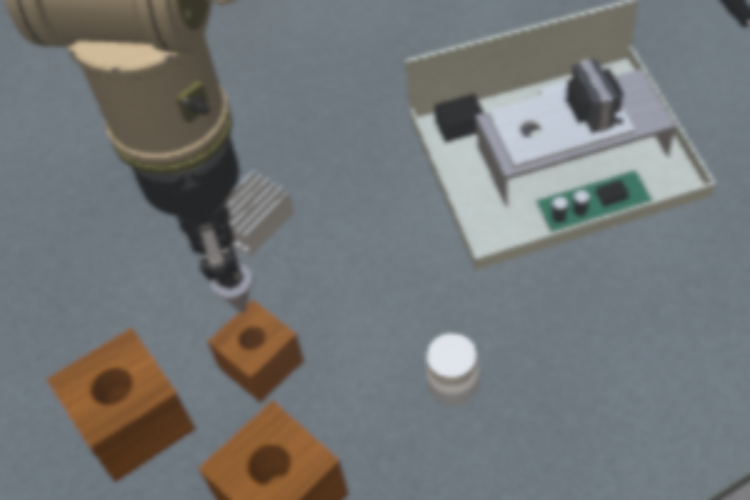

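View pics/o4.png

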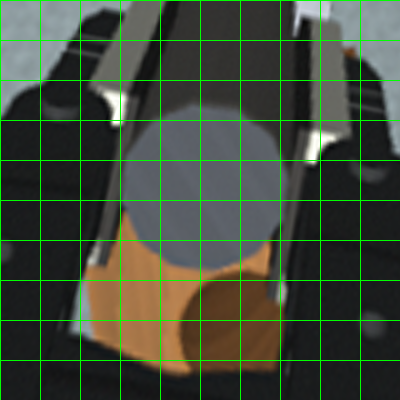

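```bash
python3 - <<'E'
from h import *
plan([.5353,.0834,.186],1.38)
E
```

```text
shift [ 0.3464 -0.137   0.0108] turn [-0.0022 -0.0004 -0.0021]
```

Call:
{"method": "apply_moves", "body": {"plan": [[[0.04, -0.015, 0, 0, 0, 0, 1], [0.09, -0.035, 0, 0, 0, 0, 1], [0.14, -0.055, 0, 0, 0, 0, 1], [0.19, -0.075, 0, 0, 0, 0, 1], [0.24, -0.095, 0, 0, 0, 0, 1], [0.29, -0.115, 0, 0, 0, 0, 1], [0.33, -0.13, 0, 0, 0, 0, 1], [0.3464, -0.137, 0.005, 0, 0, 0, 1], [0.3464, -0.137, 0.0108, 0, 0, 0, 1], [0.3464, -0.137, 0.0108, 0, 0, 0, 1], [0.3464, -0.137, 0.0108, 0, 0, 0, 1]]]}}

```text
t: 7.4
tool_pos: [0.5361, 0.0812, 0.187]
tcp_rot: [2.427, 1.994, -0.0]
ft_force: [-0.0, -0.1, -2.7]
opening: 0.0209
```

```bash
cat >> h.py <<'E'
def st():
    s=bot.observe();print('t',s['t'],'tcp',s['tool_pos'].round(4),'yaw',R.from_rotvec(s['tcp_rot']).as_matrix().round(4)[:,0],'F',s['ft_force'].round(2),'M',s['wrist_torque'].round(2),'op',round(s['opening'],4));return s
E
python3 - <<'E'
from h import *
s=st()
for n in("wrist","top","scene"):
    ci=bot.camera_info(n);p,d=bot.grab_frame(n)
    p=np.ascontiguousarray(p[:,:,::-1]);cv2.imwrite(f"pics/{n}5.png",p)
    if n=="scene": cv2.imwrite("pics/s5.png",cv2.resize(p[100:240,260:430],(800,660))[:600])
    if n=="wrist": cv2.imwrite("pics/w5.png",cv2.resize(p[150:350,220:420],(600,600),interpolation=cv2.INTER_CUBIC))
E
```

```text
t 7.4 tcp [0.5361 0.0812 0.187 ] yaw [ 1.943e-01  9.809e-01 -5.000e-04] F [-0.04 -0.05 -2.74] M [0.02 0.04 0.06] op 0.0209
```

View pics/s5.png

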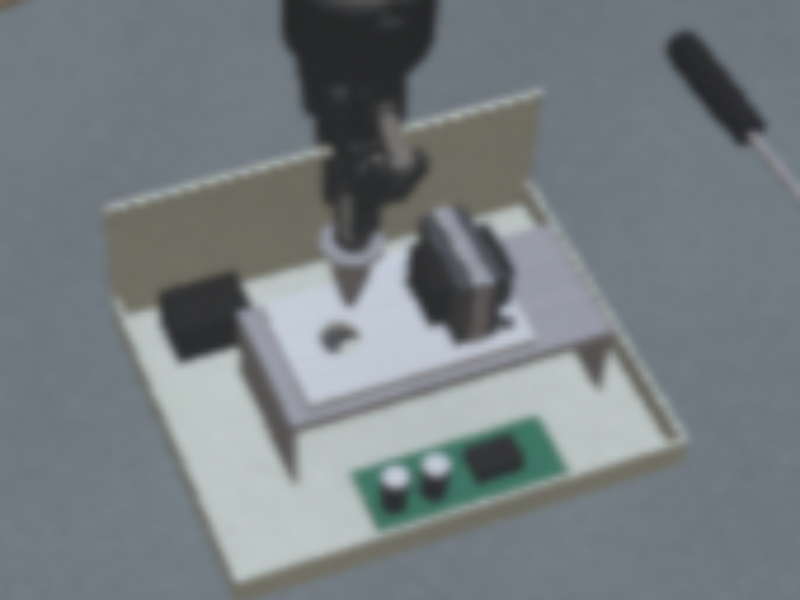

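View pics/w5.png

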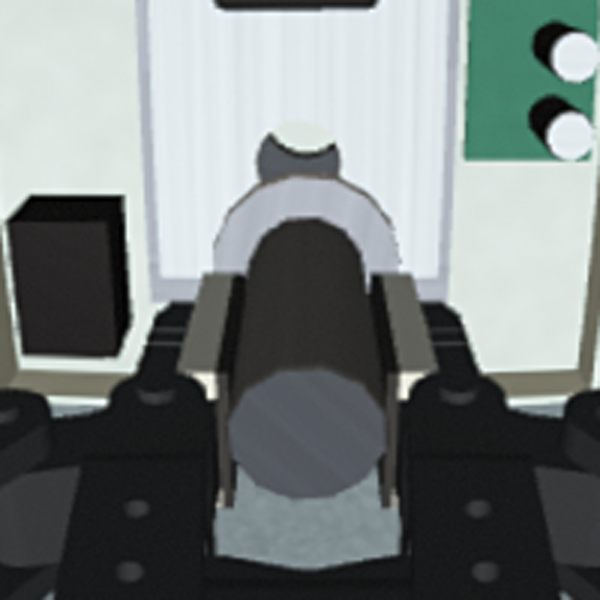

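```bash
python3 - <<'E'
from h import *
cs=bot.camera_info('scene');f=lambda u,v,z:atz(cs,260+(u+.5)*170/800-.5,100+(v+.5)*140/660-.5,z)
print('tip',f(350,306,.096),'collar centre ~',f(353,245,.1443),'hole',f(341,337,.066))
plan([.5353,.0834,.163],1.38)
E
```

```text
tip [0.53636382 0.08215294 0.096     ] collar centre ~ [0.53467606 0.08348895 0.1443    ] hole [0.53214284 0.07977079 0.066     ]
shift [ 0.0011 -0.001   0.0242] turn [ 0.0003 -0.0001 -0.0035]
```

Call:
{"method": "apply_moves", "body": {"plan": [[[0.002, -0.001, 0.01, 0, 0, 0, 1], [0.002, -0.001, 0.024, 0, 0, 0, 1], [0.002, -0.001, 0.024, 0, 0, 0, 1], [0.002, -0.001, 0.024, 0, 0, 0, 1]]]}}

```text
t: 8.05
tool_pos: [0.5352, 0.0851, 0.1629]
tcp_rot: [-2.425, -1.997, 0.0]
ft_force: [-0.5, 0.2, -2.1]
opening: 0.0209
```

```bash
python3 - <<'E'
from h import *
s=st()
n="scene";p,d=bot.grab_frame(n)
p=np.ascontiguousarray(p[:,:,::-1]);cv2.imwrite("pics/s6.png",cv2.resize(p[130:200,300:390],(800,622),interpolation=cv2.INTER_CUBIC)[:600])
n="top";p,d=bot.grab_frame(n)
p,d=bot.grab_frame("wrist");p=np.ascontiguousarray(p[:,:,::-1]);cv2.imwrite("pics/w6.png",cv2.resize(p[150:350,220:420],(600,600),interpolation=cv2.INTER_CUBIC))
plan([.5353,.0834,.155],1.38)
E
```

```text
t 8.05 tcp [0.5352 0.0851 0.1629] yaw [ 1.919e-01  9.814e-01 -2.000e-04] F [-0.5   0.21 -2.13] M [-0.08 -0.01  0.04] op 0.0209
shift [-0.0018  0.0001  0.0083] turn [ 0.0005 -0.0004 -0.0022]
```

View pics/s6.png

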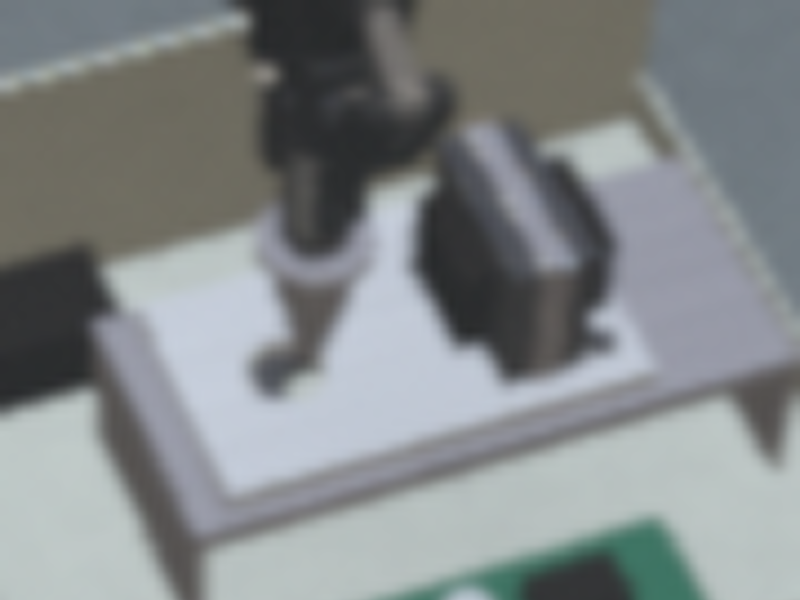

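View pics/w6.png

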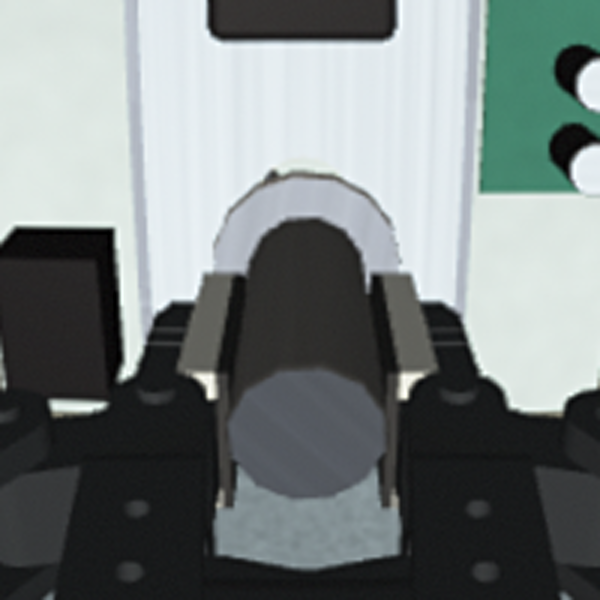

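Call:
{"method": "apply_moves", "body": {"plan": [[[-0.0018, 0, 0.003, 0, 0, 0, 1], [-0.0018, 0, 0.006, 0, 0, 0, 1], [-0.0018, 0, 0.009, 0, 0, 0, 1], [-0.0018, 0, 0.009, 0, 0, 0, 1]]]}}

```text
t: 8.7
tool_pos: [0.5347, 0.0834, 0.1537]
tcp_rot: [-2.425, -1.997, 0.001]
ft_force: [-0.6, 0.6, -2.5]
opening: 0.0208
```

```bash
python3 - <<'E'
from h import *
s=st()
n="scene";p,d=bot.grab_frame(n)
p=np.ascontiguousarray(p[:,:,::-1]);cv2.imwrite("pics/s7.png",cv2.resize(p[130:200,300:390],(800,622),interpolation=cv2.INTER_CUBIC)[:600])
E
```

```text
t 8.7 tcp [0.5347 0.0834 0.1537] yaw [ 1.917e-01  9.815e-01 -2.000e-04] F [-0.56  0.55 -2.52] M [-0.01  0.04 -0.07] op 0.0208
```

View pics/s7.png

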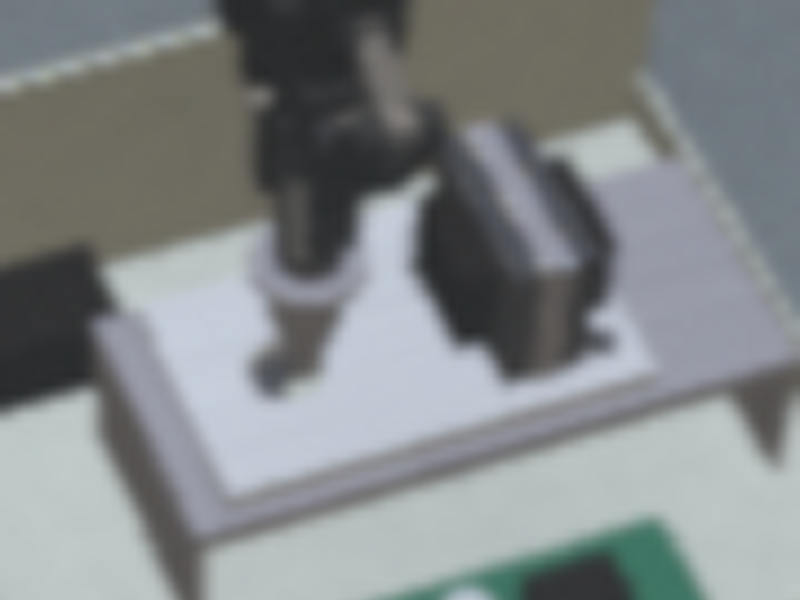

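The tip is at z≈0.063 inside the bracket hole, with no contact. I'll ease it down.

Call:
{"method": "apply_moves", "body": {"plan": [[[0, 0, 0.002, 0, 0, 0, 1], [0, 0, 0.004, 0, 0, 0, 1], [0, 0, 0.006, 0, 0, 0, 1], [0, 0, 0.008, 0, 0, 0, 1], [0, 0, 0.008, 0, 0, 0, 1]]]}}

```text
t: 9.38
tool_pos: [0.5348, 0.0833, 0.1458]
tcp_rot: [-2.425, -1.997, 0.0]
ft_force: [-0.3, -0.3, -3.2]
opening: 0.0203
```

```bash
python3 -c "
from h import *
st()"
```

```text
t 9.375 tcp [0.5348 0.0833 0.1458] yaw [ 1.918e-01  9.814e-01 -1.000e-04] F [-0.26 -0.34 -3.22] M [ 0.02  0.01 -0.04] op 0.0203
```

The tip is below the nut plate's top with no contact, so it is in the lens. I'll descend while easing towards the nut hole's centre.

Call:
{"method": "apply_moves", "body": {"plan": [[[0, 0, 0.002, 0, 0, 0, 1], [0.001, 0.0003, 0.004, 0, 0, 0, 1], [0.002, 0.0006, 0.006, 0, 0, 0, 1], [0.002, 0.0006, 0.006, 0, 0, 0, 1]]]}}

```text
t: 9.88
tool_pos: [0.5358, 0.0849, 0.1398]
tcp_rot: [2.425, 1.997, -0.001]
ft_force: [-1.2, -2.9, -1.2]
opening: 0.0205
```

```bash
python3 -c "
from h import *
st()"
```

```text
t 9.875 tcp [0.5358 0.0849 0.1398] yaw [ 1.920e-01  9.814e-01 -5.000e-04] F [-1.17 -2.87 -1.21] M [-0.83  0.18 -0.  ] op 0.0205
```

Call:
{"method": "apply_moves", "body": {"plan": [[[0.001, 0.0003, 0.001, 0, 0, 0, 1], [0.002, 0.0006, 0.003, 0, 0, 0, 1], [0.003, 0.001, 0.005, 0, 0, 0, 1], [0.003, 0.001, 0.006, 0, 0, 0, 1], [0.003, 0.001, 0.006, 0, 0, 0, 1]]]}}

```text
t: 10.5
tool_pos: [0.5372, 0.0881, 0.1337]
tcp_rot: [-2.425, -1.997, 0.001]
ft_force: [-3.2, -2.1, -1.9]
opening: 0.0204
```

```bash
python3 -c "
from h import *
st()"
```

```text
t 10.5 tcp [0.5372 0.0881 0.1337] yaw [ 0.1917  0.9815 -0.    ] F [-3.23 -2.14 -1.94] M [-0.52  0.67  0.04] op 0.0204
```

Call:
{"method": "apply_moves", "body": {"plan": [[[0, 0, 0.002, 0, 0, 0, 1], [0, 0, 0.004, 0, 0, 0, 1], [0, 0, 0.006, 0, 0, 0, 1], [0, 0, 0.008, 0, 0, 0, 1], [0, 0, 0.008, 0, 0, 0, 1]]]}}

```text
t: 11.12
tool_pos: [0.5372, 0.0879, 0.1255]
tcp_rot: [-2.425, -1.997, 0.001]
ft_force: [-2.6, -1.7, -2.9]
opening: 0.0205
```

```bash
python3 -c "
from h import *
st()"
```

```text
t 11.125 tcp [0.5372 0.0879 0.1255] yaw [ 1.918e-01  9.814e-01 -3.000e-04] F [-2.56 -1.67 -2.89] M [-0.64  0.56 -0.02] op 0.0205
```

Call:
{"method": "apply_moves", "body": {"plan": [[[0, 0, 0.001, 0, 0, 0, 1], [0, 0, 0.002, 0, 0, 0, 1], [0, 0, 0.003, 0, 0, 0, 1], [0, 0, 0.004, 0, 0, 0, 1], [0, 0, 0.004, 0, 0, 0, 1]]]}}

```text
t: 11.75
tool_pos: [0.5374, 0.088, 0.1219]
tcp_rot: [-2.425, -1.997, 0.0]
ft_force: [-3.0, -2.8, -1.9]
opening: 0.0206
```

```bash
python3 -c "
from h import *
st()"
```

```text
t 11.75 tcp [0.5374 0.088  0.1219] yaw [0.1918 0.9814 0.    ] F [-3.   -2.76 -1.89] M [-0.6   0.8  -0.02] op 0.0206
```

Call:
{"method": "apply_moves", "body": {"plan": [[[0, 0, 0.001, 0, 0, 0, 1], [0, 0, 0.002, 0, 0, 0, 1], [0, 0, 0.003, 0, 0, 0, 1], [0, 0, 0.003, 0, 0, 0, 1]]]}}

```text
t: 12.25
tool_pos: [0.5374, 0.088, 0.1189]
tcp_rot: [-2.425, -1.997, 0.0]
ft_force: [-2.9, -1.7, -1.7]
opening: 0.0204
```

```bash
python3 -c "
from h import *
st()"
```

```text
t 12.25 tcp [0.5374 0.088  0.1189] yaw [ 0.1918  0.9814 -0.    ] F [-2.86 -1.68 -1.67] M [-0.63  0.73  0.02] op 0.0204
```

Call:
{"method": "apply_moves", "body": {"plan": [[[0, 0, 0.0007, 0, 0, 0, 1], [0, 0, 0.0014, 0, 0, 0, 1], [0, 0, 0.002, 0, 0, 0, 1], [0, 0, 0.002, 0, 0, 0, 1]]]}}

```text
t: 12.75
tool_pos: [0.5375, 0.088, 0.1169]
tcp_rot: [-2.425, -1.997, -0.0]
ft_force: [-3.2, -1.8, -1.9]
opening: 0.0208
```

```bash
python3 -c "
from h import *
st()"
```

```text
t 12.75 tcp [0.5375 0.088  0.1169] yaw [1.918e-01 9.814e-01 2.000e-04] F [-3.19 -1.83 -1.92] M [-0.46  0.78 -0.05] op 0.0208
```

Call:
{"method": "apply_moves", "body": {"plan": [[[0, 0, 0.001, 0, 0, 0, 1], [0, 0, 0.002, 0, 0, 0, 1], [0, 0, 0.003, 0, 0, 0, 1], [0, 0, 0.004, 0, 0, 0, 1], [0, 0, 0.004, 0, 0, 0, 1]]]}}

```text
t: 13.38
tool_pos: [0.5374, 0.088, 0.1129]
tcp_rot: [-2.425, -1.997, -0.0]
ft_force: [-1.5, -1.2, -2.1]
opening: 0.0209
```

```bash
python3 -c "
from h import *
st()"
```

```text
t 13.375 tcp [0.5374 0.088  0.1129] yaw [1.918e-01 9.814e-01 1.000e-04] F [-1.48 -1.18 -2.11] M [-0.33  0.56 -0.02] op 0.0209
```

Call:
{"method": "apply_moves", "body": {"plan": [[[0, 0, 0.001, 0, 0, 0, 1], [0, 0, 0.002, 0, 0, 0, 1], [0, 0, 0.003, 0, 0, 0, 1], [0, 0, 0.003, 0, 0, 0, 1]]]}}

```text
t: 13.88
tool_pos: [0.5374, 0.088, 0.1099]
tcp_rot: [-2.425, -1.997, -0.0]
ft_force: [-2.1, -1.3, -1.5]
opening: 0.0204
```

```bash
python3 -c "
from h import *
st()"
```

```text
t 13.875 tcp [0.5374 0.088  0.1099] yaw [1.917e-01 9.814e-01 1.000e-04] F [-2.08 -1.26 -1.51] M [-0.31  0.56 -0.03] op 0.0204
```

Call:
{"method": "apply_moves", "body": {"plan": [[[0, 0, 0.0005, 0, 0, 0, 1], [0, 0, 0.001, 0, 0, 0, 1], [0, 0, 0.0015, 0, 0, 0, 1], [0, 0, 0.0015, 0, 0, 0, 1]]]}}

```text
t: 14.38
tool_pos: [0.5376, 0.088, 0.1086]
tcp_rot: [2.425, 1.997, 0.0]
ft_force: [-2.5, -1.2, 2.9]
opening: 0.0203
```

```bash
python3 -c "
from h import *
st()"
```

```text
t 14.375 tcp [0.5376 0.088  0.1086] yaw [1.918e-01 9.814e-01 2.000e-04] F [-2.45 -1.15  2.92] M [-0.27  0.76  0.02] op 0.0203
```

Call:
{"method": "apply_moves", "body": {"plan": [[[0, 0, 0.0003, 0, 0, 0, 1], [0, 0, 0.0005, 0, 0, 0, 1], [0, 0, 0.0005, 0, 0, 0, 1]]]}}

```text
t: 14.75
tool_pos: [0.5379, 0.0879, 0.1085]
tcp_rot: [2.425, 1.997, 0.001]
ft_force: [-4.1, -2.0, 5.8]
opening: 0.0206
```

```bash
python3 -c "
from h import *
st()
p,d=bot.grab_frame('scene')
p=np.ascontiguousarray(p[:,:,::-1]);cv2.imwrite('pics/s8.png',cv2.resize(p[130:200,300:390],(800,622),interpolation=cv2.INTER_CUBIC)[:600])"
```

```text
t 14.75 tcp [0.5379 0.0879 0.1085] yaw [1.920e-01 9.814e-01 5.000e-04] F [-4.12 -1.96  5.76] M [-0.4   0.86  0.04] op 0.0206
```

View pics/s8.png

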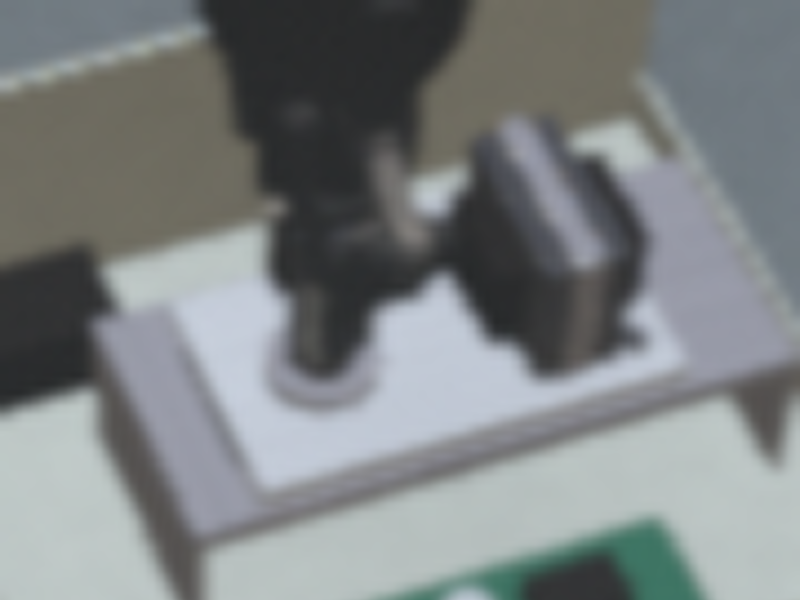

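The collar is flat on the bracket at the predicted height, and the bracket has moved with the drift. I'll release and withdraw straight up.

Call:
{"method": "apply_moves", "body": {"plan": [[[0, 0, 0.0002, 0, 0, 0, 0.3], [0, 0, 0.0002, 0, 0, 0, 0], [0, 0, 0.0002, 0, 0, 0, 0], [0, 0, 0.0002, 0, 0, 0, 0], [0, 0, 0.0002, 0, 0, 0, 0], [0, 0, -0.01, 0, 0, 0, 0], [0, 0, -0.03, 0, 0, 0, 0], [0, 0, -0.06, 0, 0, 0, 0], [-0.02, 0, -0.1, 0, 0, 0, 0], [-0.07, 0, -0.12, 0, 0, 0, 0], [-0.07, 0, -0.12, 0, 0, 0, 0], [-0.07, 0, -0.12, 0, 0, 0, 0]]]}}

```text
t: 16.3
tool_pos: [0.524, 0.0197, 0.2283]
tcp_rot: [-2.425, -1.997, -0.001]
ft_force: [0.8, 0.1, -0.3]
opening: 0.043
```

```bash
python3 - <<'E'
from h import *
st()
ci=bot.camera_info('wrist');p,d=bot.grab_frame('wrist');p=np.ascontiguousarray(p[:,:,::-1]);cv2.imwrite('pics/w9.png',p)
c=[.538,.09]
a=ortho(p,ci,c,.025,.071);b=ortho(p,ci,c,.025,.131)
for im in (a,b):
    for k in range(0,400,40): cv2.line(im,(k,0),(k,399),(0,255,0),1);cv2.line(im,(0,k),(399,k),(0,255,0),1)
cv2.imwrite('pics/o9.png',np.hstack([a,b]))
p,d=bot.grab_frame('scene')
p=np.ascontiguousarray(p[:,:,::-1]);cv2.imwrite('pics/s9.png',cv2.resize(p[130:200,300:390],(800,622),interpolation=cv2.INTER_CUBIC)[:600])
E
```

```text
t 16.3 tcp [0.524  0.0197 0.2283] yaw [0.1919 0.9814 0.001 ] F [ 0.76  0.14 -0.32] M [ 0.05  0.01 -0.01] op 0.043
```

View pics/s9.png

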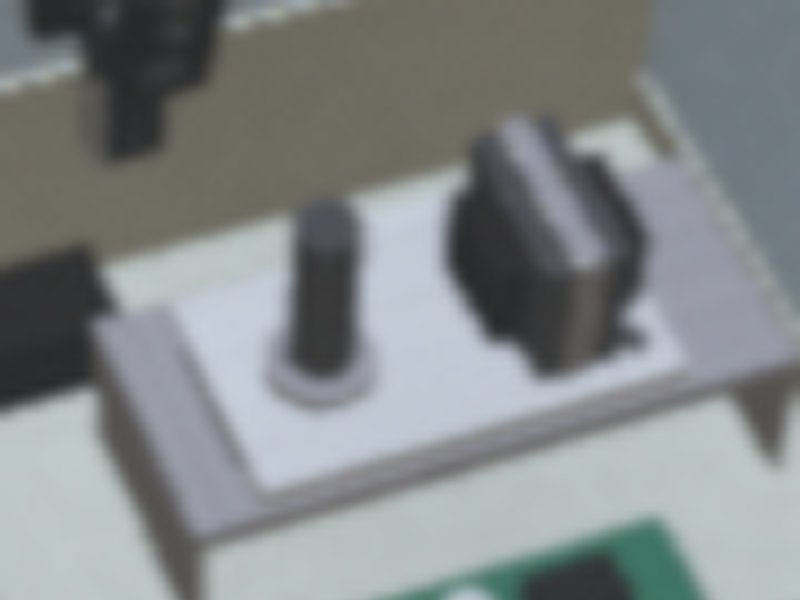

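View pics/o9.png

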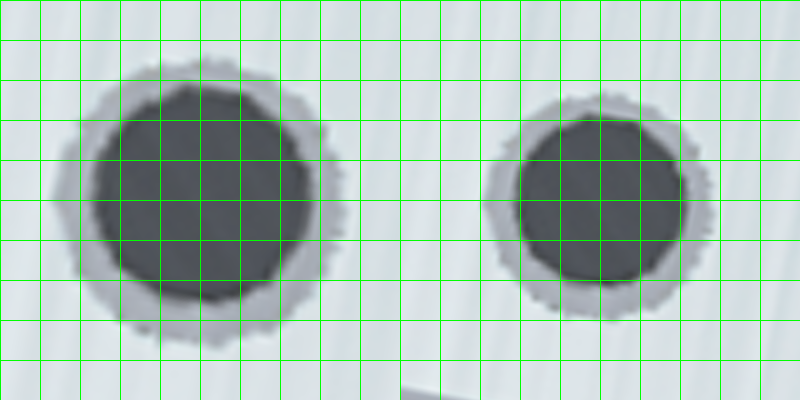

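View pics/w9.png

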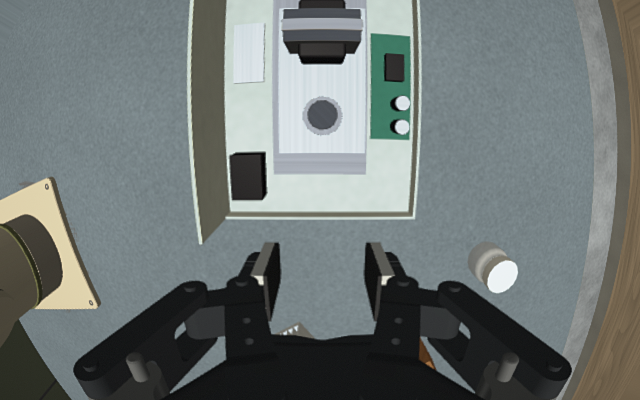

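```bash
python3 -c "
from h import *
print(bot.hand_in())"
```

```text
the job is handed in; nothing more can be done
None
```

The drift now stands fully home through both holes with its collar flat on the bracket, and I handed the job in at about 16 s. I did not get a verdict back.

- **How it went:** I took the drift from the smallest block and lowered its point into the lens seen through the bracket hole, about 10.9 mm out of line. I then eased it down while moving towards the nut plate's hole, which drew the bracket along. I let go and withdrew straight up.
- **Forces:** The force readings taken after each move stayed small. Sideways they were up to about 4.5 N, mostly the bracket's rubbing, and the final seating pressed with about 8 N.
- **Last checks:**
  - Upward contact came at a TCP height of 0.1086 m, against 0.1087 m predicted.
  - The wrist view put the collar at 36 mm across at z = 0.071 and the handle top at z = 0.131. Both were centred on (0.538, 0.090), so the drift is upright and on the measured nut-hole centre.
  - The gripper was clear, reading about 0 N. I saw no sign that the heat sink, jar or screwdriver had moved, but I did not re-measure their positions.
- **Disagreements:**
  - The scene and wrist cameras differed by about 1.5–2 mm on the bracket hole's position, within calibration.
  - The arm missed its commanded position by up to about 2 mm, which I corrected along the way.

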